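Seat the cutter head in the desk pencil sharpener and hold it down

ROBOT

A 7-joint arm with a two-finger parallel gripper is mounted at the origin on the work surface. World frame = base frame: x ahead of the robot, y to its left, z up, the work surface at z = 0. Lengths are in mm, angles in rad, forces in N, time in s.
With the tool pointing down it reaches from about 425 to 950 mm from the base axis. Payload 4.7 kg.
Tool frame: the origin (TCP) lies at the very end of the fingers, on their centre line; the grasp point (between the pads) lies 19 mm behind it; z points along the fingers, y is the line along which they close (so a half turn about z gives the same grasp; the last joint's range is limited). The gripper opens to 87 mm and grips with 3 to 60 N. Pads are 19 mm wide; open, the fingers measure 117 mm over their backs; the gripper's body (75 mm by 190 mm) begins 51 mm behind the grasp point.
Start: joints at [-0.029, 0.469, -0.049, 1.532, 0.024, 1.141, -0.082], TCP at [675.018, 0.046, 222.573] pointing down, gripper open.
Joint ranges: [-2.59, 2.59], [-0.33, 1.99], [-1.39, 1.29], [0.1, 2.45], [-1.04, 4.18], [0.21, 1.99], [-2.66, 2.66]. Speed limits (rad/s): [2.57, 2.57, 3.14, 3.14, 3.14, 3.14, 3.14].

INTERFACE

Orientations are given as a rotation vector (axis times angle).
In Python, from rig import bot, eyes, close_job gives the robot as it stands. The module is installed in compiled form; this text tells all that it offers.
- The arm moves only by the shell command python3 -m creep 'ROWS' [FORCE]. ROWS is JSON, a list of rows, each an object of numbers: "jaw": the closure in counts, from 0 (fully open) to 255 (shut); "x", "y", "z": the shift along the tool's x, y, z in units of 300 mm (1.0 is 300 mm); "rx", "ry", "rz": the turn, a rotation vector about the tool's x, y, z in units of 30 degrees (1.0 is 30 degrees). A call has 1 to 20 rows; each row shifts and turns the commanded pose from where the row before left it, along the tool's axes as they then stand; what a row does not reach is not made up. A row lasts 1/10 s, in which the tool goes at most 50 mm and 8.59 degrees, less where a joint would pass 70% of its speed; a pose out of reach is approached as far as the arm can. A call with a number of a shift or a turn outside -1 to 1 is refused whole. A call with a gripper value outside its range is refused whole. The fingers move at their own pace and stop on an object; FORCE is the grip in N (left out, the last holds). Time passes only in rows, so rows that do not move let the fingers close. It gives the time, the measured TCP pose, the force, the opening and the grip force at its end, in the units of the state.
- bot.sense(): the state, without advancing time (a new reading comes with each control period).
- eyes.read_camera(name): name is "scene" or "side" or "wrist"; returns a dict with "frame" (480x640x3 uint8, red, green, blue), "intrinsics" (3x3 intrinsics, pixels), "dist_coeffs" ([k1, k2, p1, p2, k3] as OpenCV has them; the pictures are not rectified), "view" (4x4, takes a point from world to camera coordinates). Camera axes: x right, y up, looking along -z (the intrinsics and any distortion apply to the point x, -y, -z); pixel columns grow to the right and rows downward; lengths in mm; the calibration is good to about 2 mm. A picture is of the moment at which its call begins. There is no depth.
- close_job(): hands the job in; it is judged then, once.
The state is a dict: "time_s": time; "qpos": joint angles; "joint_velocities": joint speeds; "effort": joint torques, N m; "ee_pos": TCP position; "orientation": TCP orientation; "wrist_force": force on the tool from outside, world axes, zero at the start; "ft_torque": the same for the moment, N m; "width": finger opening in mm; "gripper_force": force on a finger pad.
Only numpy, scipy, OpenCV 4.12 (cv2) and the standard library are available. Lean on these libraries where they do the work, as an engineer would, in place of code of your own. Each camera call takes 0.05 s, during which the arm holds its last target. There are 200 camera calls.

TASK

Take the blue-handled cutter head out of its wooden stand, turn it so that its cross-shaped splined stem meshes with the cross slots of the yellow drive hub in the top of the grey pencil sharpener, and slide it gently down against the spring until its flange sits flush on the hub; do not ram it. Finish while still holding the head by its handle and pressing it fully home, as the spring lifts it if you let go. Leave the mouse, the eraser and the pen holder where they are.

Things in the scene. Friction and masses are not known exactly. Their poses are not given: they have to be found in the camera images.
- head_grip (a point): Centre of the cutter head's square blue handle, 26 x 26 mm, 48 mm tall, with a white-ringed black pencil hole on top. The loose head weighs 0.11 to 0.20 kg and starts upright in the stand, its flange on the stand's top. z up; x and y are square to the handle's faces and lie along the arms of the stem below. The flange's top is 24 mm, its underside 30 mm below this point.
- head_flange (a point): Centre of the underside of the head's dark toothed steel flange (49 mm wide, 6 mm thick); axes as head_grip. Lies on the socket point when fully home. Below it the steel stem runs down 26 mm: a cross of two arms, each 24 mm long and 8 mm thick, rounded at the foot, the same every quarter turn.
- socket (a point): Centre of the top of the yellow drive hub, 80 mm above the desk, 2 mm above the grey body; turns with the hub. z up; x and y run along its two crossing slots. Four yellow quarters, 36 x 36 mm in all, leave black slots 10 mm wide, open at the ends. The hub turns about z but is stiff (0.2 N m): it does not line itself up. A sprung plate lies 16 mm down in the slots.
- plate (a joint): How far the sprung black plate in the hub is pushed down by the stem's foot, m: 0 at rest, 0.010 when the head is fully home with its flange on the hub (stop at 0.013). It pushes back with 3.5 N at 0 and 8.5 N at 0.010.
- sharpener: The fixed grey desk pencil sharpener, 150 mm (x) x 112 mm (y), 78 mm tall, with a blue drawer front on its -x side; origin at the centre of its underside, under the hub's axis.
- stand: The fixed dark wooden stand, 85 x 85 mm and 36 mm tall, with one round hole 30 mm wide and 30 mm deep in the middle of its top, in which the head's stem hangs loosely; origin at the centre of its underside.
- mouse: Black computer mouse, 98 x 54 mm, 30 mm tall, loose; origin at the centre of its underside, x along its length. Not to be moved.
- eraser: White eraser in a blue sleeve, 45 x 22 x 13 mm, loose; origin at the centre of its underside. Not to be moved.
- pen_holder: Round blue pen holder with pens standing in it, 84 mm wide, about 175 mm tall with the pens, loose; origin at the centre of its underside. Not to be moved.

How it is judged:
By the outcome, as a careful person would: the job done as asked, in the order asked, and still so for the second after the job is handed in, while the arm keeps its last pose, push and grip.
It also fails if it takes over 42 s, if anything falls off the work surface, if the arm or the gripper's body presses on something with over 40 N, if the wrist force passes 120 N, or if a joint passes its speed limit or range.

## Working session

There is one attempt and no reset: what is moved stays moved. The work goes in short steps, Python scripts to look and compute and a shell command to move; the robot and the scene stay as the last step left them, time stands still between calls to the robot, and variables do not carry over. Pictures are saved under pics/ and viewed, at most 10 in all, crops included, and the job is handed in when it is done.

```bash
mkdir -p pics
python3 - <<'E'
from rig import bot, eyes
import cv2, numpy as np, pickle
s=bot.sense(); print({k:np.round(v,3) for k,v in s.items()})
d={}
for n in ("scene","side","wrist"):
    c=eyes.read_camera(n); d[n]=c; cv2.imwrite(f"pics/{n}0.png",c["frame"][:,:,::-1])
    print(n,np.round(c["intrinsics"],1).tolist(),c["dist_coeffs"],np.round(c["view"],3).tolist())
pickle.dump(d,open("d0.pkl","wb"))
E
```

```text
{'time_s': np.float64(0.0), 'qpos': array([-0.029,  0.469, -0.049,  1.534,  0.024,  1.141, -0.082]), 'joint_velocities': array([ 0.   , -0.001,  0.   ,  0.001, -0.001, -0.001, -0.   ]), 'effort': array([ 0.0000e+00, -5.0797e+01, -8.0000e-02, -2.3616e+01, -6.1000e-02,
        3.8000e-02,  0.0000e+00]), 'ee_pos': array([6.74385e+02, 2.20000e-02, 2.21502e+02]), 'orientation': array([-2.220e+00, -2.221e+00,  2.000e-03]), 'wrist_force': array([-0.018, -0.874,  0.153]), 'ft_torque': array([ 0.036,  0.06 , -0.022]), 'gripper_force': np.float64(0.0), 'width': np.float64(86.857)}
scene [[623.4, 0.0, 310.6], [0.0, 623.4, 237.1], [0.0, 0.0, 1.0]] [-0.05715819  0.          0.          0.          0.        ] [[0.868, 0.496, -0.005, -510.492], [-0.414, 0.731, 0.543, 108.401], [0.273, -0.47, 0.84, -1309.822], [0.0, 0.0, 0.0, 1.0]]
side [[491.7, 0.0, 323.3], [0.0, 491.7, 238.4], [0.0, 0.0, 1.0]] [-0.00816373  0.          0.          0.          0.        ] [[-0.939, -0.343, 0.018, 529.45], [0.278, -0.729, 0.625, -119.116], [-0.202, 0.592, 0.78, -1120.223], [0.0, 0.0, 0.0, 1.0]]
wrist [[392.7, 0.0, 329.6], [0.0, 392.7, 238.5], [0.0, 0.0, 1.0]] [-0.05013011  0.          0.          0.          0.        ] [[1.0, -0.0, -0.002, -672.778], [-0.0, 0.966, -0.26, 32.561], [0.002, 0.26, 0.966, -388.568], [0.0, 0.0, 0.0, 1.0]]
```

View pics/scene0.png

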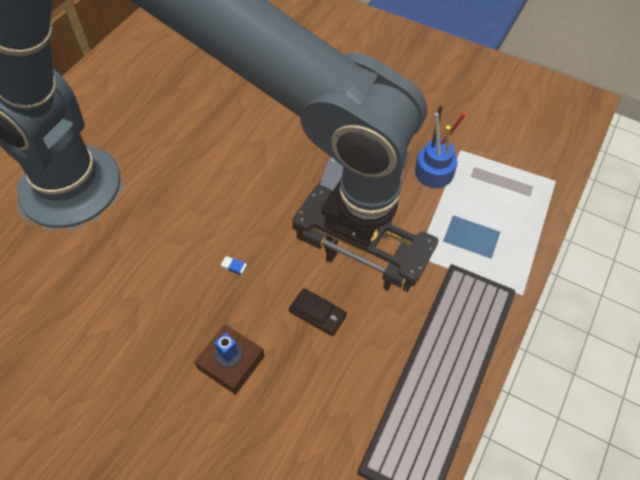

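View pics/wrist0.png

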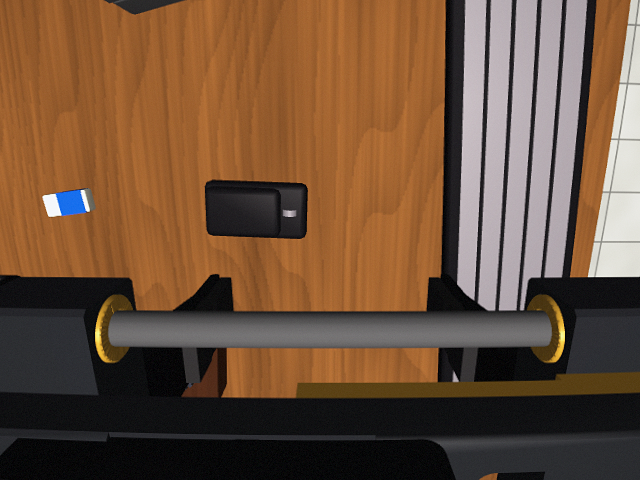

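View pics/side0.png

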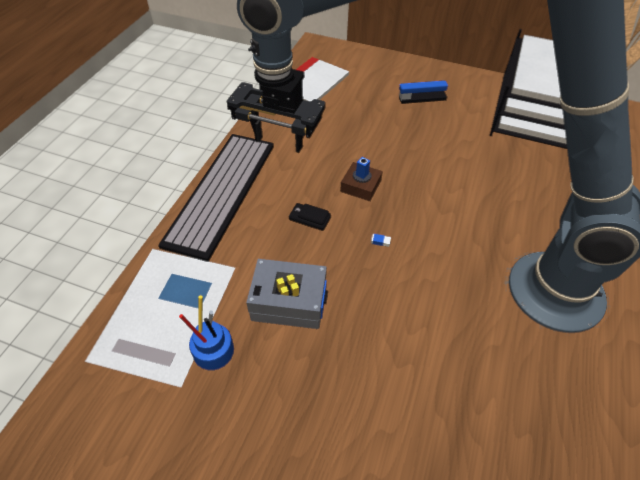

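The scene view shows the stand at (230,357), with the head's hole at (225,342). It also shows the mouse at (318,311), the eraser at (234,265) and the pen holder at (437,165). In the side view the hub is at (288,285), the head top at (363,161) and the pen holder at (211,345). In the wrist view the mouse is at (256,210) and the eraser at (67,203).

```bash
cat > h.py <<'E'
import cv2, numpy as np
def ray(c,px,z):
    u=cv2.undistortPoints(np.array(px,float).reshape(-1,1,2),c["intrinsics"],np.array(c["dist_coeffs"]))[:,0]
    V=np.array(c["view"]);R,t=V[:3,:3],V[:3,3]
    o=-R.T@t; d=np.c_[u[:,0],-u[:,1],-np.ones(len(u))]@R
    return o+d*((z-o[2])/d[:,2])[:,None]
def proj(c,P):
    V=np.array(c["view"]);p=np.asarray(P,float).reshape(-1,3)@V[:3,:3].T+V[:3,3]
    p=p*[1,-1,-1]
    return cv2.projectPoints(p,np.zeros(3),np.zeros(3),c["intrinsics"],np.array(c["dist_coeffs"]))[0][:,0]
E
python3 - <<'E'
import pickle; from h import *
d=pickle.load(open("d0.pkl","rb"))
print("head",ray(d["scene"],[225,342],90).round(),ray(d["side"],[363,161],90).round())
print("hub",ray(d["side"],[288,285],80).round(), "pens",ray(d["side"],[211,355],0).round(),ray(d["scene"],[437,178],0).round())
print("mouse",ray(d["side"],[310,216],15).round(),"eraser",ray(d["side"],[381,240],7).round())
b=cv2.resize(d["side"]["frame"][235:340,200:340],None,fx=4,fy=4,interpolation=cv2.INTER_CUBIC)
a=cv2.resize(d["scene"]["frame"][315:400,185:275],None,fx=4,fy=4,interpolation=cv2.INTER_CUBIC)
o=np.zeros((420,800,3),np.uint8); a=a[:,:240*4][:340,:]; 
b=cv2.resize(b,(430,323)); a=cv2.resize(a,(360,340)); o[:323,:430]=b; o[:340,435:795]=a
cv2.imwrite("pics/crop1.png",o[:345,:,::-1])
E
```

```text
head [[ 517. -158.   90.]] [[ 516. -159.   90.]]
hub [[553. 249.  80.]] pens [[657. 415.   0.]] [[667. 401.   0.]]
mouse [[599.   1.  15.]] eraser [[413.   5.   7.]]
```

View pics/crop1.png

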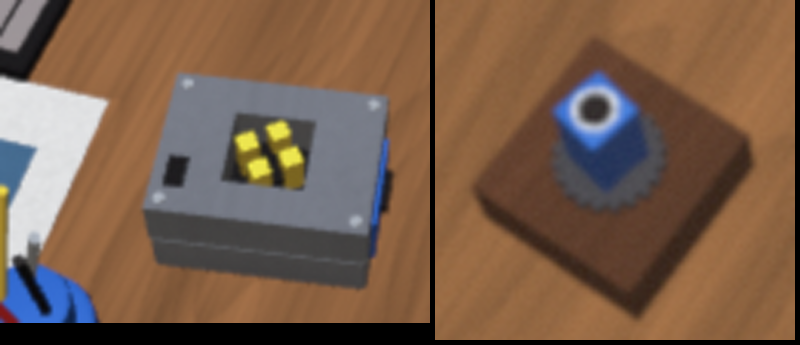

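```bash
python3 -m creep '[{"x":-0.12,"y":-0.12},{"x":-0.12,"y":-0.12},{"x":-0.12,"y":-0.12},{"x":-0.12,"y":-0.12},{"x":-0.05,"y":-0.05},{},{}]'
python3 - <<'E'
from rig import bot, eyes
import cv2, numpy as np, pickle
s=bot.sense(); print(s["time_s"],s["ee_pos"],s["orientation"])
c=eyes.read_camera("wrist"); pickle.dump(c,open("w1.pkl","wb")); cv2.imwrite("pics/w1.png",c["frame"][:,:,::-1])
c=eyes.read_camera("side"); pickle.dump(c,open("s1.pkl","wb"))
E
```

```text
0.15 [6.74567508e+02 4.35698894e-02 2.21762850e+02] [-2.22068176e+00 -2.22079026e+00  1.61363518e-03]validation failed for argument at $[0]...
```

The crops show the hub's four yellow posts rotated relative to the body, and the blue handle standing on its toothed flange. The move was refused at row 0, so I'll try it with all the keys filled in.

```bash
python3 -m creep '[{"jaw":0,"x":-0.12,"y":-0.12,"z":0,"rx":0,"ry":0,"rz":0},{"jaw":0,"x":-0.12,"y":-0.12,"z":0,"rx":0,"ry":0,"rz":0},{"jaw":0,"x":-0.12,"y":-0.12,"z":0,"rx":0,"ry":0,"rz":0},{"jaw":0,"x":-0.12,"y":-0.12,"z":0,"rx":0,"ry":0,"rz":0},{"jaw":0,"x":-0.05,"y":-0.05,"z":0,"rx":0,"ry":0,"rz":0},{"jaw":0,"x":0,"y":0,"z":0,"rx":0,"ry":0,"rz":0}]'
python3 - <<'E'
from rig import bot, eyes
import cv2, numpy as np, pickle
s=bot.sense(); print(s["time_s"],s["ee_pos"],s["orientation"])
c=eyes.read_camera("wrist"); pickle.dump(c,open("w1.pkl","wb")); cv2.imwrite("pics/w1.png",c["frame"][:,:,::-1])
c=eyes.read_camera("side"); pickle.dump(c,open("s1.pkl","wb"))
E
```

```text
time_s: 0.85
ee_pos: [515.8, -160.1, 222.8]
orientation: [2.229, 2.214, -0.002]
wrist_force: [0.9, -0.5, 0.1]
width: 86.9
gripper_force: 0.0
0.85 [ 515.8389776  -160.06551086  222.83073371] [ 2.22867163  2.21366205 -0.00241712]
```

View pics/w1.png

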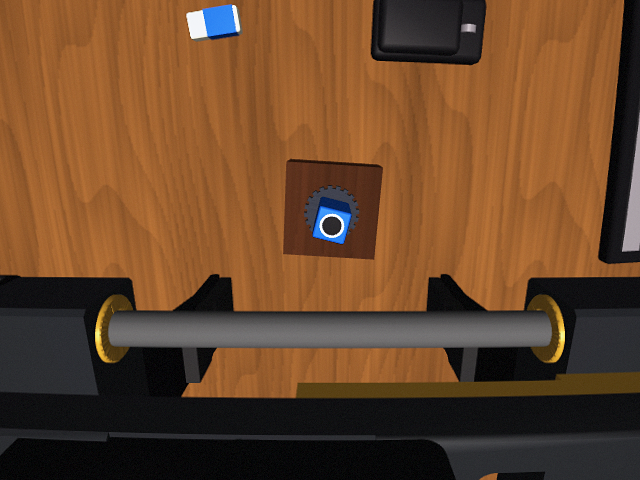

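The handle top is at pixel (332,225), inside the stand's outline (283–382, 160–258), and it is turned by roughly 10–15° from the image axes. Next I'll measure its centre and yaw.

```bash
cat >> h.py <<'E'
def top(c,roi,lo,hi,z):
    "min-area rectangle of an HSV-coloured face at height z, in world mm: centre, size, yaw deg mod 90"
    h=cv2.cvtColor(c["frame"],cv2.COLOR_RGB2HSV); m=cv2.inRange(h,lo,hi)
    x0,x1,y0,y1=roi; k=np.zeros_like(m); k[y0:y1,x0:x1]=m[y0:y1,x0:x1]
    ys,xs=np.nonzero(k); P=ray(c,np.c_[xs,ys],z)[:,:2].astype(np.float32)
    r=cv2.minAreaRect(P); return np.round(r[0],1),np.round(r[1],1),round(r[2]%90,1),len(xs)
E
python3 - <<'E'
import pickle; from h import *
c=pickle.load(open("w1.pkl","rb"))
hsv=cv2.cvtColor(c["frame"],cv2.COLOR_RGB2HSV)
print(hsv[200:248:4,320].tolist())
for v in (150,180,200): print(v,top(c,(290,375,185,255),(100,120,v),(130,255,255),90))
print(ray(c,[332,225],90).round(1))
s=pickle.load(open("s1.pkl","rb"))
for v in (150,190,215): print(v,top(s,(255,320,262,310),(20,100,v),(35,255,255),80))
E
```

```text
[[110, 224, 74], [110, 216, 85], [109, 221, 230], [106, 189, 252], [106, 195, 249], [105, 142, 249], [15, 2, 255], [30, 3, 255], [107, 214, 245], [107, 213, 245], [10, 189, 89], [9, 175, 86]]
150 (array([ 515.9, -158.9]), array([24.8, 25. ]), 75.1, 552)
180 (array([ 515.9, -159.1]), array([24.7, 24.7]), 75.4, 536)
200 (array([ 515.9, -159.1]), array([24.6, 24.6]), 74.8, 522)
[[ 516.4 -159.1   90. ]]
150 (array([556.3, 245.2]), array([36.8, 36.8]), 43.0, 152)
190 (array([555.8, 245.1]), array([34.1, 34.3]), 43.4, 111)
215 (array([556.2, 245.1]), array([33.7, 33.6]), 43.0, 96)
```

Head measured: centre (516,-159), face 25 mm, yaw -15°. I'll turn the tool +15° about its z axis (down), descend to z≈48 and grip.

```bash
python3 -m creep '[{"jaw":0,"x":0.003,"y":0.001,"z":0.05,"rx":0,"ry":0,"rz":0.25},{"jaw":0,"x":0,"y":0,"z":0.1,"rx":0,"ry":0,"rz":0.25},{"jaw":0,"x":0,"y":0,"z":0.1,"rx":0,"ry":0,"rz":0},{"jaw":0,"x":0,"y":0,"z":0.1,"rx":0,"ry":0,"rz":0},{"jaw":0,"x":0,"y":0,"z":0.1,"rx":0,"ry":0,"rz":0},{"jaw":0,"x":0,"y":0,"z":0.08,"rx":0,"ry":0,"rz":0},{"jaw":0,"x":0,"y":0,"z":0.05,"rx":0,"ry":0,"rz":0},{"jaw":0,"x":0,"y":0,"z":0,"rx":0,"ry":0,"rz":0},{"jaw":0,"x":0,"y":0,"z":0,"rx":0,"ry":0,"rz":0}]'
```

```text
time_s: 1.85
ee_pos: [520.0, -154.2, 48.5]
orientation: [-2.49, -1.915, -0.001]
wrist_force: [0.7, -0.0, -0.2]
width: 87.1
gripper_force: 0.0
```

```bash
python3 -m creep '[{"jaw":150,"x":0,"y":0,"z":0,"rx":0,"ry":0,"rz":0},{"jaw":150,"x":0,"y":0,"z":0,"rx":0,"ry":0,"rz":0},{"jaw":200,"x":0,"y":0,"z":0,"rx":0,"ry":0,"rz":0},{"jaw":255,"x":0,"y":0,"z":0,"rx":0,"ry":0,"rz":0},{"jaw":255,"x":0,"y":0,"z":0,"rx":0,"ry":0,"rz":0},{"jaw":255,"x":0,"y":0,"z":0,"rx":0,"ry":0,"rz":0},{"jaw":255,"x":0,"y":0,"z":0,"rx":0,"ry":0,"rz":0},{"jaw":255,"x":0,"y":0,"z":0,"rx":0,"ry":0,"rz":0}]' 40
```

```text
time_s: 2.65
ee_pos: [518.9, -155.5, 48.5]
orientation: [-2.492, -1.912, -0.0]
wrist_force: [0.6, -0.5, -0.4]
width: 31.3
gripper_force: 0.0
```

```bash
for i in 1 2; do python3 -m creep '[{"jaw":180,"x":0,"y":0,"z":0,"rx":0,"ry":0,"rz":0}]' | sed -n 2,3p; done
python3 - <<'E'
from rig import eyes
import cv2, numpy as np
c=eyes.read_camera("wrist"); cv2.imwrite("pics/w2.png",c["frame"][:,:,::-1])
V=np.array(c["view"]); print(-V[:3,:3].T@V[:3,3], V[2].round(3))
E
```

```text
ee_pos: [518.9, -155.5, 48.5]
orientation: [-2.492, -1.912, -0.0]
ee_pos: [518.4, -155.3, 48.4]
orientation: [-2.492, -1.912, 0.001]
[535.65807921 -88.28497293 209.23772047] [ 6.90000e-02  2.51000e-01  9.66000e-01 -2.16617e+02]
```

View pics/w2.png

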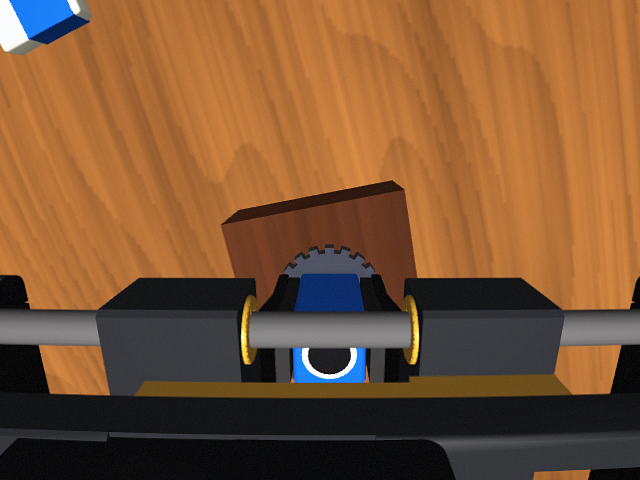

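The fingers straddle the handle (columns 295–368) squarely, and the flange at (330,262) is clear of them. The tool sits about 4 mm too far along its +x, so I'll correct that and then close.

```bash
python3 -m creep '[{"jaw":180,"x":-0.012,"y":-0.004,"z":0,"rx":0,"ry":0,"rz":0},{"jaw":220,"x":0,"y":0,"z":0,"rx":0,"ry":0,"rz":0},{"jaw":255,"x":0,"y":0,"z":0,"rx":0,"ry":0,"rz":0},{"jaw":255,"x":0,"y":0,"z":0,"rx":0,"ry":0,"rz":0},{"jaw":255,"x":0,"y":0,"z":0,"rx":0,"ry":0,"rz":0},{"jaw":255,"x":0,"y":0,"z":0,"rx":0,"ry":0,"rz":0},{"jaw":255,"x":0,"y":0,"z":0,"rx":0,"ry":0,"rz":0}]' 45
```

```text
time_s: 3.6
ee_pos: [517.2, -158.1, 48.5]
orientation: [-2.492, -1.913, -0.001]
wrist_force: [2.1, 4.7, -2.6]
width: 25.7
gripper_force: 45.0
```

The head is gripped (25.7 mm, 45 N). I'll lift it, carry it to about 60 mm short of the hub, and turn +32° to match the first estimate of the hub's yaw.

```bash
python3 -m creep '[{"jaw":255,"x":0,"y":0,"z":-0.03,"rx":0,"ry":0,"rz":0},{"jaw":255,"x":0,"y":0,"z":-0.06,"rx":0,"ry":0,"rz":0},{"jaw":255,"x":0,"y":0,"z":-0.1,"rx":0,"ry":0,"rz":0},{"jaw":255,"x":0,"y":0,"z":-0.1,"rx":0,"ry":0,"rz":0},{"jaw":255,"x":0,"y":0,"z":-0.1,"rx":0,"ry":0,"rz":0},{"jaw":255,"x":0,"y":0,"z":-0.05,"rx":0,"ry":0,"rz":0},{"jaw":255,"x":0,"y":0,"z":0,"rx":0,"ry":0,"rz":0}]'
```

```text
time_s: 4.3
ee_pos: [517.5, -160.7, 183.0]
orientation: [2.49, 1.907, 0.002]
wrist_force: [-0.3, -0.3, -1.4]
width: 25.7
gripper_force: 45.0
```

```bash
python3 -m creep '[{"jaw":255,"x":0.08,"y":-0.023,"z":0,"rx":0,"ry":0,"rz":0},{"jaw":255,"x":0.12,"y":-0.034,"z":0,"rx":0,"ry":0,"rz":0},{"jaw":255,"x":0.12,"y":-0.034,"z":0,"rx":0,"ry":0,"rz":0},{"jaw":255,"x":0.12,"y":-0.034,"z":0,"rx":0,"ry":0,"rz":0},{"jaw":255,"x":0.12,"y":-0.034,"z":0,"rx":0,"ry":0,"rz":0},{"jaw":255,"x":0.12,"y":-0.034,"z":0,"rx":0,"ry":0,"rz":0},{"jaw":255,"x":0.12,"y":-0.034,"z":0,"rx":0,"ry":0,"rz":0},{"jaw":255,"x":0.12,"y":-0.034,"z":0,"rx":0,"ry":0,"rz":0},{"jaw":255,"x":0.12,"y":-0.034,"z":0,"rx":0,"ry":0,"rz":0},{"jaw":255,"x":0.08,"y":-0.023,"z":0,"rx":0,"ry":0,"rz":0},{"jaw":255,"x":0.042,"y":-0.012,"z":0,"rx":0,"ry":0,"rz":0},{"jaw":255,"x":0,"y":0,"z":0,"rx":0,"ry":0,"rz":0.2},{"jaw":255,"x":0,"y":0,"z":0,"rx":0,"ry":0,"rz":0.25},{"jaw":255,"x":0,"y":0,"z":0,"rx":0,"ry":0,"rz":0.25},{"jaw":255,"x":0,"y":0,"z":0,"rx":0,"ry":0,"rz":0.25},{"jaw":255,"x":0,"y":0,"z":0,"rx":0,"ry":0,"rz":0.12},{"jaw":255,"x":0,"y":0,"z":0,"rx":0,"ry":0,"rz":0},{"jaw":255,"x":0,"y":0,"z":0,"rx":0,"ry":0,"rz":0}]'
python3 - <<'E'
from rig import bot,eyes
import pickle; from h import *
c=eyes.read_camera("wrist"); pickle.dump(c,open("w3.pkl","wb")); cv2.imwrite("pics/w3.png",c["frame"][:,:,::-1])
print(proj(c,[556,245,80]))
s=bot.sense(); print(s["ee_pos"],s["qpos"][6])
from scipy.spatial.transform import Rotation as R
print(R.from_rotvec(s["orientation"]).as_matrix().round(3))
E
```

```text
time_s: 6.1
ee_pos: [511.3, 202.4, 179.9]
orientation: [2.923, 1.149, -0.002]
wrist_force: [0.1, 0.5, -0.8]
width: 25.7
gripper_force: 45.0
[[327.97340095 144.35790147]]
[511.32334401 202.68260793 180.05394289] -1.2891755525619728
[[ 0.732  0.681 -0.001]
 [ 0.681 -0.732 -0.001]
 [-0.001  0.    -1.   ]]
```

View pics/w3.png

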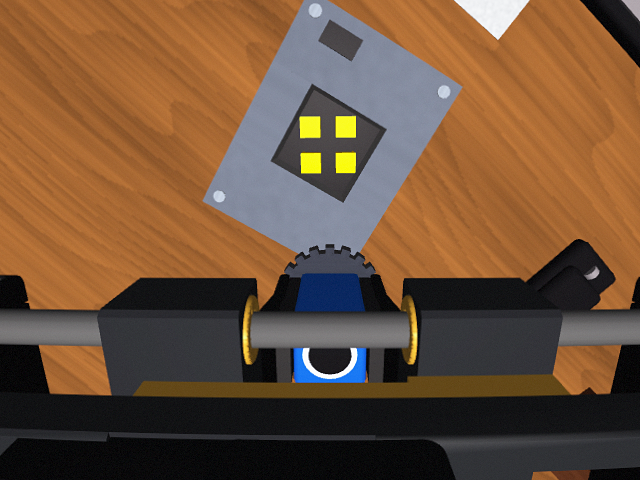

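The hub's four yellow squares are centred at about (328,145) and already nearly aligned with the image axes. The held head's flange front is at (330,245), and its handle face meets the flange near row 274. I'll measure the hub and the head in this same picture.

Run:
```python
import pickle; from h import *
c=pickle.load(open("w3.pkl","rb"))
for v in (150,200): print(top(c,(280,380,95,195),(22,120,v),(35,255,255),80))
hsv=cv2.cvtColor(c["frame"],cv2.COLOR_RGB2HSV)
print(hsv[236:280:2,331].tolist())
print(hsv[292,284:380:2,0:3].tolist()[:12])
zt=180-6.5; T=np.array([.732,.681])
tcp=np.array([511.5,202.6])
def tf(p): q=p[:2]-tcp; return (q@T).round(2),(q@[.681,-.732]).round(2)
for n,px in (("flange front",[330,245]),("handle base",[330,274])): print(n,tf(ray(c,px,zt)[0]))
b=(hsv[:,:,0]>100)&(hsv[:,:,0]<120)&(hsv[:,:,1]>150)
xs=np.nonzero(b[290,280:380])[0]+280; print("blue cols row290",xs.min(),xs.max())
m=b[272:300,290:375]; print("top rows of blue", [int(np.argmax(m[:,i])+272) for i in range(8,75,8)])
for v in (zt,): print([tf(ray(c,[u,275],v)[0]) for u in (xs.min()-.5,xs.max()+.5)])
```

```text
(array([555.7, 245.2]), array([35.5, 36.2]), 42.9, 1706)
(array([555.7, 245. ]), array([35.6, 35.5]), 43.5, 1633)
[[111, 38, 159], [111, 43, 161], [109, 43, 159], [112, 45, 166], [114, 24, 53], [0, 15, 33], [114, 54, 95], [120, 41, 87], [111, 59, 87], [115, 49, 88], [116, 48, 91], [114, 46, 88], [116, 46, 84], [115, 49, 88], [114, 47, 87], [116, 47, 86], [116, 46, 88], [115, 49, 89], [113, 40, 82], [109, 234, 96], [110, 239, 94], [110, 236, 95]]
[[70, 70, 11], [130, 43, 18], [150, 16, 16], [120, 13, 20], [158, 54, 19], [90, 43, 18], [0, 0, 14], [109, 230, 60], [111, 225, 93], [111, 208, 98], [110, 216, 98], [109, 231, 96]]
flange front (np.float64(20.69), np.float64(0.41))
handle base (np.float64(7.04), np.float64(0.4))
blue cols row290 281 360
top rows of blue [292, 274, 274, 274, 274, 274, 274, 274, 296]
[(np.float64(6.57), np.float64(-22.01)), (np.float64(6.54), np.float64(14.21))]
```

The rows in w2 and w3 match, so the head was already held during my 4 mm correction. It therefore sits about -5 mm along tool x in the grip. The hub in the tool frame is at x=61.3, y=-1.0 and its yaw is aligned, so the shift is x≈+66, y≈-1.4. I'll move to just above the hub.

```bash
python3 -m creep '[{"jaw":255,"x":0.06,"y":-0.005,"z":0,"rx":0,"ry":0,"rz":0},{"jaw":255,"x":0.08,"y":0,"z":0,"rx":0,"ry":0,"rz":0},{"jaw":255,"x":0.06,"y":0,"z":0.03,"rx":0,"ry":0,"rz":0},{"jaw":255,"x":0.02,"y":0,"z":0.06,"rx":0,"ry":0,"rz":0},{"jaw":255,"x":0,"y":0,"z":0.06,"rx":0,"ry":0,"rz":0},{"jaw":255,"x":0,"y":0,"z":0.03,"rx":0,"ry":0,"rz":0},{"jaw":255,"x":0,"y":0,"z":0,"rx":0,"ry":0,"rz":0},{"jaw":255,"x":0,"y":0,"z":0,"rx":0,"ry":0,"rz":0}]'
python3 - <<'E'
from rig import bot,eyes
import pickle; from h import *
d={n:eyes.read_camera(n) for n in ("side","scene")}; pickle.dump(d,open("d4.pkl","wb"))
s=bot.sense(); print(s["ee_pos"],s["orientation"],s["wrist_force"])
o=[]
for n in d:
    p=proj(d[n],[555.7,245,100])[0].astype(int); print(n,p)
    o.append(cv2.resize(d[n]["frame"][p[1]-50:p[1]+50,p[0]-40:p[0]+40],None,fx=5,fy=5,interpolation=cv2.INTER_CUBIC))
cv2.imwrite("pics/c4.png",np.hstack(o)[:,:,::-1])
E
```

```text
time_s: 6.95
ee_pos: [559.0, 249.5, 127.0]
orientation: [2.924, 1.149, 0.001]
wrist_force: [1.0, -0.1, -1.0]
width: 25.8
gripper_force: 45.0
[559.37485097 249.87288029 127.6960433 ] [-2.92387745 -1.14864557 -0.00321102] [ 0.1095796   0.4153876  -2.24616146]
side [286 277]
scene [359 178]
```

View pics/c4.png

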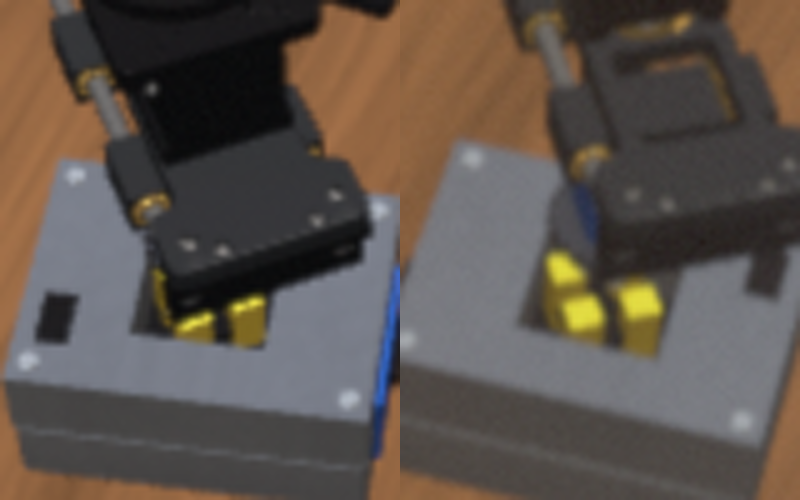

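The head is above the hub with the gripper aligned, but the stem is hidden by the gripper in both views. The numbers put the hub within 1 mm of the head, so I'll nudge y by +0.6 mm, lower slowly and watch the force.

```bash
python3 -m creep '[{"jaw":255,"x":0,"y":0.002,"z":0.01,"rx":0,"ry":0,"rz":0},{"jaw":255,"x":0,"y":0,"z":0.01,"rx":0,"ry":0,"rz":0},{"jaw":255,"x":0,"y":0,"z":0.008,"rx":0,"ry":0,"rz":0},{"jaw":255,"x":0,"y":0,"z":0,"rx":0,"ry":0,"rz":0}]'; python3 -m creep '[{"jaw":255,"x":0,"y":0,"z":0.005,"rx":0,"ry":0,"rz":0},{"jaw":255,"x":0,"y":0,"z":0.005,"rx":0,"ry":0,"rz":0},{"jaw":255,"x":0,"y":0,"z":0,"rx":0,"ry":0,"rz":0}]'
```

```text
time_s: 7.45
ee_pos: [558.8, 249.1, 117.7]
orientation: [2.924, 1.149, -0.001]
wrist_force: [-0.4, -0.4, -2.0]
width: 25.6
gripper_force: 45.0
time_s: 7.75
ee_pos: [559.0, 249.2, 114.9]
orientation: [-2.924, -1.149, 0.001]
wrist_force: [-0.8, 0.6, -2.4]
width: 25.7
gripper_force: 45.0
```

No contact force so far, so I'll keep going slowly.

```bash
python3 -m creep '[{"jaw":255,"x":0,"y":0,"z":0.005,"rx":0,"ry":0,"rz":0},{"jaw":255,"x":0,"y":0,"z":0.005,"rx":0,"ry":0,"rz":0},{"jaw":255,"x":0,"y":0,"z":0.005,"rx":0,"ry":0,"rz":0},{"jaw":255,"x":0,"y":0,"z":0,"rx":0,"ry":0,"rz":0}]'
```

```text
time_s: 8.15
ee_pos: [558.9, 249.2, 110.4]
orientation: [2.924, 1.149, -0.001]
wrist_force: [0.7, 0.5, -1.3]
width: 25.7
gripper_force: 45.0
```

```bash
python3 -m creep '[{"jaw":255,"x":0,"y":0,"z":0.006,"rx":0,"ry":0,"rz":0},{"jaw":255,"x":0,"y":0,"z":0.006,"rx":0,"ry":0,"rz":0},{"jaw":255,"x":0,"y":0,"z":0.006,"rx":0,"ry":0,"rz":0},{"jaw":255,"x":0,"y":0,"z":0.006,"rx":0,"ry":0,"rz":0},{"jaw":255,"x":0,"y":0,"z":0,"rx":0,"ry":0,"rz":0}]'; python3 -m creep '[{"jaw":255,"x":0,"y":0,"z":0.005,"rx":0,"ry":0,"rz":0},{"jaw":255,"x":0,"y":0,"z":0.005,"rx":0,"ry":0,"rz":0},{"jaw":255,"x":0,"y":0,"z":0,"rx":0,"ry":0,"rz":0}]' 60
```

```text
time_s: 8.65
ee_pos: [558.9, 249.2, 103.1]
orientation: [2.924, 1.149, -0.001]
wrist_force: [1.2, -0.2, -1.2]
width: 25.6
gripper_force: 45.0
time_s: 8.95
ee_pos: [559.3, 249.4, 100.9]
orientation: [-2.924, -1.149, -0.001]
wrist_force: [-0.8, 0.3, 2.7]
width: 25.5
gripper_force: 60.0
```

The plate contact shows up as about +4 N, at the expected height. I'll press on in small steps.

```bash
python3 -m creep '[{"jaw":255,"x":0,"y":0,"z":0.005,"rx":0,"ry":0,"rz":0},{"jaw":255,"x":0,"y":0,"z":0.005,"rx":0,"ry":0,"rz":0},{"jaw":255,"x":0,"y":0,"z":0.005,"rx":0,"ry":0,"rz":0},{"jaw":255,"x":0,"y":0,"z":0,"rx":0,"ry":0,"rz":0}]'; python3 -m creep '[{"jaw":255,"x":0,"y":0,"z":0.004,"rx":0,"ry":0,"rz":0},{"jaw":255,"x":0,"y":0,"z":0.003,"rx":0,"ry":0,"rz":0},{"jaw":255,"x":0,"y":0,"z":0,"rx":0,"ry":0,"rz":0}]'
```

```text
time_s: 9.35
ee_pos: [559.4, 249.4, 96.2]
orientation: [-2.924, -1.149, -0.001]
wrist_force: [-1.1, -0.2, 5.0]
width: 25.8
gripper_force: 60.0
time_s: 9.65
ee_pos: [559.3, 249.4, 94.2]
orientation: [-2.924, -1.149, -0.001]
wrist_force: [-1.4, -1.0, 6.4]
width: 25.6
gripper_force: 60.0
```

```bash
python3 -m creep '[{"jaw":255,"x":0,"y":0,"z":0.003,"rx":0,"ry":0,"rz":0},{"jaw":255,"x":0,"y":0,"z":0.003,"rx":0,"ry":0,"rz":0},{"jaw":255,"x":0,"y":0,"z":0,"rx":0,"ry":0,"rz":0}]'; python3 -m creep '[{"jaw":255,"x":0,"y":0,"z":0.003,"rx":0,"ry":0,"rz":0},{"jaw":255,"x":0,"y":0,"z":0,"rx":0,"ry":0,"rz":0}]'
```

```text
time_s: 9.95
ee_pos: [559.4, 249.4, 92.6]
orientation: [-2.924, -1.149, -0.001]
wrist_force: [-2.1, -1.8, 7.2]
width: 25.7
gripper_force: 60.0
time_s: 10.15
ee_pos: [559.4, 249.4, 92.3]
orientation: [-2.924, -1.149, -0.001]
wrist_force: [-2.4, -1.1, 10.1]
width: 25.8
gripper_force: 60.0
```

The motion has stalled at z≈92.4 and the force has risen above the spring's 8.5 N, so the flange is touching the hub. I'll add a little more push.

```bash
python3 -m creep '[{"jaw":255,"x":0,"y":0,"z":0.003,"rx":0,"ry":0,"rz":0},{"jaw":255,"x":0,"y":0,"z":0,"rx":0,"ry":0,"rz":0}]'; python3 -m creep '[{"jaw":255,"x":0,"y":0,"z":0.003,"rx":0,"ry":0,"rz":0},{"jaw":255,"x":0,"y":0,"z":0,"rx":0,"ry":0,"rz":0},{"jaw":255,"x":0,"y":0,"z":0,"rx":0,"ry":0,"rz":0}]'
```

```text
time_s: 10.35
ee_pos: [559.4, 249.4, 92.3]
orientation: [-2.924, -1.149, -0.001]
wrist_force: [-4.3, -2.2, 14.9]
width: 25.6
gripper_force: 60.0
time_s: 10.65
ee_pos: [559.4, 249.5, 92.2]
orientation: [-2.924, -1.149, -0.001]
wrist_force: [-5.2, -2.9, 20.2]
width: 25.3
gripper_force: 60.0
```

It's against a hard stop at 20 N. I'll take one look before handing in.

Run:
```python
from rig import bot,eyes
from h import *
o=[]
for n in ("wrist","scene"):
    c=eyes.read_camera(n); p=proj(c,[555.7,245,85])[0].astype(int)
    w=100 if n=="wrist" else 40
    f=cv2.copyMakeBorder(c["frame"],100,100,100,100,cv2.BORDER_CONSTANT); p=p+100
    o.append(cv2.resize(f[p[1]-w:p[1]+w,p[0]-w:p[0]+w],(400,400),interpolation=cv2.INTER_CUBIC))
cv2.imwrite("pics/c5.png",np.hstack(o)[:,:,::-1])
print(bot.sense()["wrist_force"])
```

```text
[-5.48727594 -2.86193652 19.86429275]
```

View pics/c5.png

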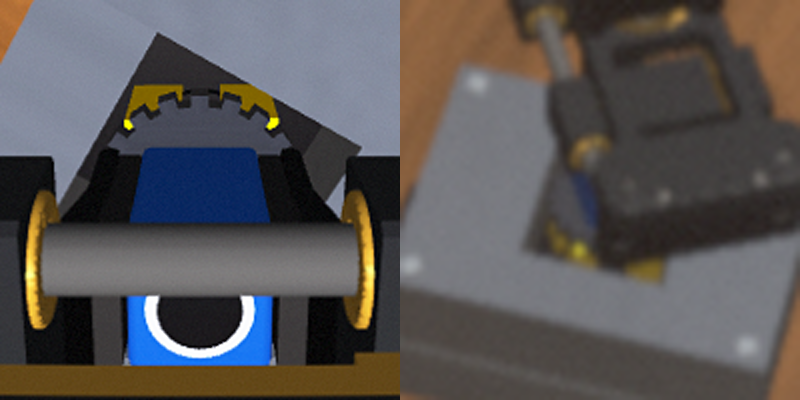

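The flange covers the hub symmetrically, with yellow corners showing at crop positions (150,95) and (250,95), and it sits flush. The push is steady at 20 N and the grip is holding, so I'm handing in.

```bash
python3 -c "from rig import close_job; print(close_job())"
```

```text
the job is handed in; nothing more can be done
None
```

The cutter head is meshed in the drive hub with its flange flush on top, still gripped and pressed home with about 20 N; I handed the job in at about 10.8 s, and the mouse, eraser and pen holder were not touched.

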